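# Weigh out a lot of salvaged drive steel on a spring scale

## Robot

A 6-joint arm with a two-finger parallel gripper is mounted at the origin on the work surface. World frame = base frame: x ahead of the robot, y to its left, z up, the work surface at z = 0. Lengths are in mm, angles in rad, forces in N, time in s.
With the tool pointing down it reaches from about 350 to 775 mm from the base axis. Payload 7.3 kg.
Tool frame: the origin (TCP) lies at the very end of the fingers, on their centre line; the grasp point (between the pads) lies 19 mm behind it; z points along the fingers, x is the direction in which the jaws open and shut, and the axes are right-handed (so a half turn about z gives the same grasp; the last joint's range is limited). The gripper opens to 92 mm and grips with 3 to 60 N. Pads are 19 mm wide; open, the fingers measure 130 mm over their backs; the gripper's body (75 mm by 190 mm) begins 47 mm behind the grasp point.
Start: joints at [0.974, 0.342, 1.524, -0, 1.275, -0.146], TCP at [228.724, 472.578, 226.741] pointing down, gripper open.
Joint ranges: [-2.53, 2.53], [-0.77, 2.02], [0.04, 2.7], [-1, 4.14], [0.28, 2.66], [-3.11, 3.11]. Speed limits (rad/s): [2.57, 2.57, 3.14, 3.14, 3.14, 3.14].

## Interface

Orientations are given as [roll, pitch, yaw] about the fixed x, y, z axes, in that order (R = Rz(yaw) Ry(pitch) Rx(roll)).
In Python, from plant import bot, capture, camera_params gives the robot as it stands.
- The arm moves only by the shell command python3 -m jog 'ROWS' [OPENING]. ROWS is a JSON object of lists of equal length, an entry for each row: "xyz": the shift along the world's x, y, z as a fraction of full scale, a list of three; "angular": the turn, a rotation vector about the world's x, y, z as a fraction of full scale, a list of three. In form: {"xyz": [[x, y, z], ...], "angular": [[wx, wy, wz], ...]}. A call has 1 to 10 rows; each row shifts and turns the pose as measured when the row begins; what a row does not reach is not made up. Full scale, the value 1, is 2 cm for a shift and 6 degrees for a turn. A row lasts 1/10 s, in which the tool goes at most 50 mm and 8.59 degrees, less where a joint would pass 70% of its speed; a pose out of reach is approached as far as the arm can. A call with a number of a shift or a turn outside -1 to 1 is refused whole. A call with a gripper value outside its range is refused whole. OPENING is the closure, from -1 (fully open) to 1 (shut), set as the call begins (- or left out, the last holds). The fingers move at their own pace and stop on an object; the grip force is fixed at half the most. Time passes only in rows, so rows that do not move let the fingers close. It gives the time, the measured TCP pose, the force and the opening at its end, in the units of the state.
- bot.get_obs(): the state, without advancing time (a new reading comes with each control period).
- capture(name): name is "scene" or "top"; returns the picture (384x512x3 uint8, red, green, blue); there is no depth.
- camera_params(name): a dict with "fx", "fy", "cx", "cy" (pixels), "rvec" (rotation vector, rad) and "tvec" (3), from world to camera coordinates, as OpenCV has them. Camera axes: x right, y down, z forward; pixel columns grow to the right and rows downward; lengths in mm; the calibration is good to about 2 mm. A picture is of the moment at which its call begins. camera_params takes no time and is no camera call.
- bot.close_job(): hands the job in, once; it reports no verdict.
The state is a dict: "time": time; "joint_positions": joint angles; "dq": joint speeds; "tau": joint torques, N m; "tool_pos": TCP position; "tcp_rot": TCP orientation; "contact_force": force on the tool from outside, world axes, zero at the start; "moment": the same for the moment, N m; "grip_width": finger opening in mm.
Only numpy, scipy, OpenCV 4.12 (cv2) and the standard library are available. Lean on these libraries where they do the work, as an engineer would, in place of code of your own. Each camera call takes 0.05 s, during which the arm holds its last target.

## Task

Weigh out a lot of salvaged hard-drive steel: load the empty spring scale with the motor hub, the magnet block or both, whichever brings the pan's pointer to rest between the two lips of the black marker clip. Lower the pieces onto the pan rather than dropping them, and leave the marker clip at the height where it has been set.

Things in the scene. Friction and masses are not known exactly. Their poses are not given: they have to be found in the camera images.
- pan: Round aluminium pan of the spring scale, 200 mm across, rim 4 mm high. Origin: centre of its floor's upper face, 130 mm above the bench when empty; z up. A dark pointer rod level with the floor sticks out along +y to 166 mm from the centre. The pan only sinks straight down, never tilts, by 20 mm per 100 g wherever loaded (stop at 82 mm), and settles in a second. Grey base: 170 mm square.
- marker: Black C-shaped clip on the white upright plate (44 mm wide, top 180 mm above the bench) at the pan's +y side. Its two lips, 6 mm thick, lie one above the other with a 30 mm gap. Origin: middle of the gap, 166 mm from the pan's centre; the pointer is between the lips when the pan's floor is within 15 mm of this height. Set 20 to 60 mm below the empty pan's floor; slides up or down if pushed.
- hub: Spindle-motor hub: a bright steel round, 34 mm in diameter and 26 mm high, with a boss 20 mm in diameter and 5 mm high on top, standing loose on the bench. Weighs 100 g (within 4 percent): alone it sinks the pan 20 mm, with the magnet block 60 mm. Origin at the centre of its underside, z up.
- magnet: Head-actuator magnet block: two steel plates with a dark magnet between, one solid block 60 mm long (its x), 30 mm wide (its y) and 26 mm high, lying loose on the bench. Weighs 200 g (within 4 percent): alone it sinks the pan 40 mm, with the hub 60 mm. Origin at the centre of its underside, z up.
Things that resemble listed ones, but are neither listed nor needed, are in the scene too. Leave any blue, orange or purple look-alike of the magnet alone.

How it is judged (in metres and radians):
At the end, for the whole second after the job is handed in: The pointer (level with the pan's floor) is between the marker's lips, within 15 mm of the middle of the gap; the hub, the magnet block or both lie on the pan; pan and pieces are at rest and released (z of pan in the frame of marker between -0.015 and 0.015 m and ((horizontal distance between hub and pan below 0.1 m and z of hub in the frame of pan between -0.006 and 0.035 m) or (horizontal distance between magnet and pan below 0.1 m and z of magnet in the frame of pan between -0.006 and 0.035 m)) and linear speed of pan below 0.01 m/s and linear speed of each of hub, magnet below 0.02 m/s); the robot touches nothing.
It fails at once if the marker clip is shifted by more than 8 mm (distance of marker from where it was at the start of the episode above 0.008 m).
It fails at once if a piece is dropped or slammed onto the pan, knocking it to over 0.35 m/s (linear speed of pan above 0.35 m/s).
It also fails if it takes over 64 s, if anything falls off the work surface, if the arm or the gripper's body presses on something with over 40 N, if the wrist force passes 120 N, or if a joint passes its speed limit or range.

## Working session

There is one attempt and no reset: what is moved stays moved. The work goes in short steps, Python scripts to look and compute and a shell command to move; the robot and the scene stay as the last step left them, time stands still between calls to the robot, and variables do not carry over. Pictures are saved under pics/ and viewed, and the job is handed in when it is done.

```bash
ls; mkdir -p pics; python3 - <<'E'
from plant import bot,capture,camera_params
import cv2
for n in("scene","top"):
    im=capture(n); cv2.imwrite(f"pics/{n}0.png",im[:,:,::-1]); print(n,camera_params(n))
o=bot.get_obs();print(o["time"],o["tool_pos"],o["tcp_rot"],o["grip_width"])
E
```

```text
pics
scene {'fx': 366.19326983926777, 'fy': 366.19326983926777, 'cx': 260.83612685197977, 'cy': 185.71476465568037, 'rvec': array([ 2.34328732,  1.05531291, -0.31054276]), 'tvec': array([-344.27978061, -250.91968884, 1209.80560088])}
top {'fx': 448.86164070448973, 'fy': 448.86164070448973, 'cx': 257.37252594987746, 'cy': 181.376281632291, 'rvec': array([ 2.11458992, -2.11745399,  0.21825828]), 'tvec': array([  13.70899374,  509.77235975, 1396.86551138])}
0.1 [228.50731669 472.26497451 226.12676702] [-3.14140312e+00  1.33132688e-03  1.11999505e+00] 92.19811708636904
```

View pics/scene0.png

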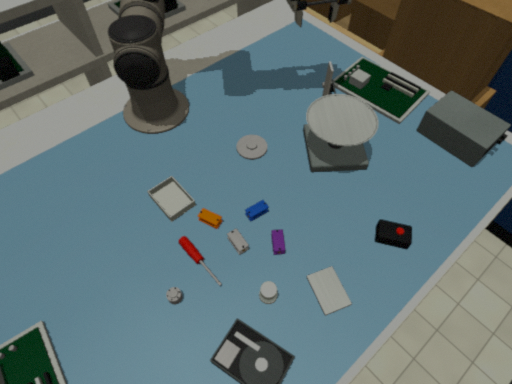

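View pics/top0.png

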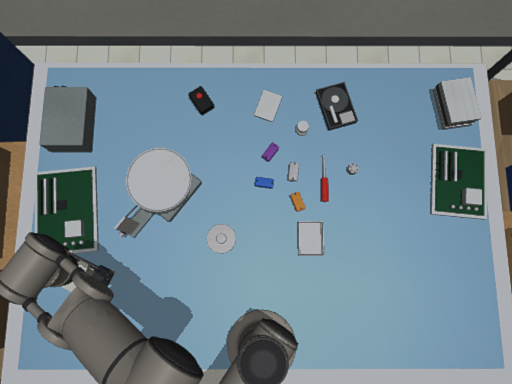

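```bash
cat > h.py <<'E'
import numpy as np,cv2
from plant import camera_params
def cam(n):
    p=camera_params(n);K=np.array([[p['fx'],0,p['cx']],[0,p['fy'],p['cy']],[0,0,1.]])
    return K,np.array(p['rvec'],float),np.array(p['tvec'],float)
def at(n,u,v,z):
    K,r,t=cam(n);R=cv2.Rodrigues(r)[0];c=-R.T@t;d=R.T@np.linalg.inv(K)@[u,v,1]
    return c+d*(z-c[2])/d[2]
def proj(n,P):
    K,r,t=cam(n);return cv2.projectPoints(np.float64(P).reshape(-1,3),r,t,K,None)[0].reshape(-1,2)
E
python3 - <<'E'
import cv2,numpy as np
s=cv2.imread('pics/scene0.png');t=cv2.imread('pics/top0.png')
def c(im,x,y,w,h,k):return cv2.resize(im[y:y+h,x:x+w],None,fx=k,fy=k,interpolation=cv2.INTER_CUBIC)
cv2.imwrite('pics/c1.png',np.vstack([c(s,290,55,100,75,8)]))
cv2.imwrite('pics/c2.png',c(s,180,190,125,120,5)) 
cv2.imwrite('pics/c3.png',c(t,240,110,130,110,5))
cv2.imwrite('pics/c4.png',c(t,100,130,120,120,5))
E
```

```text
(no output)
```

View pics/c1.png

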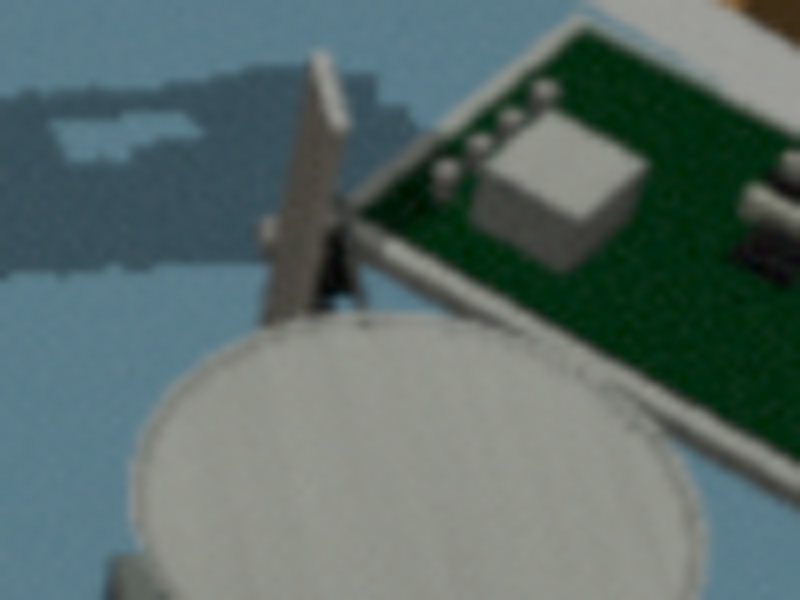

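View pics/c2.png

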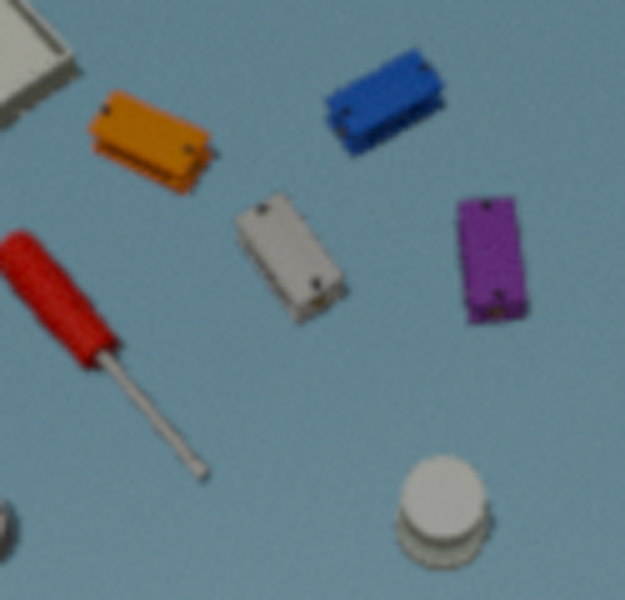

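View pics/c3.png

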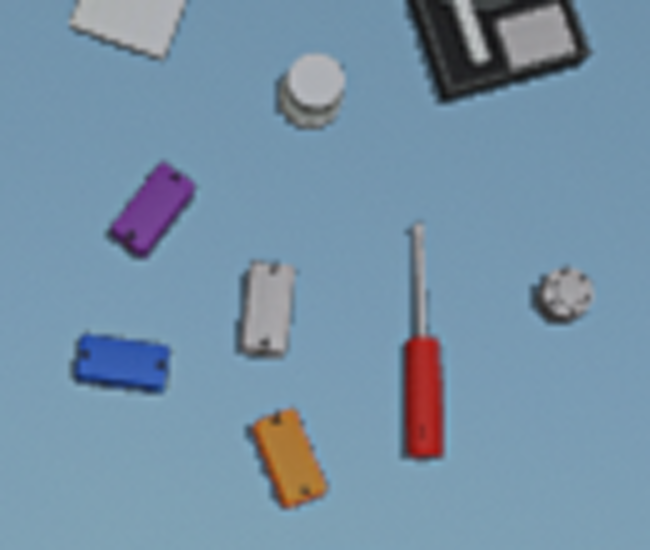

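View pics/c4.png

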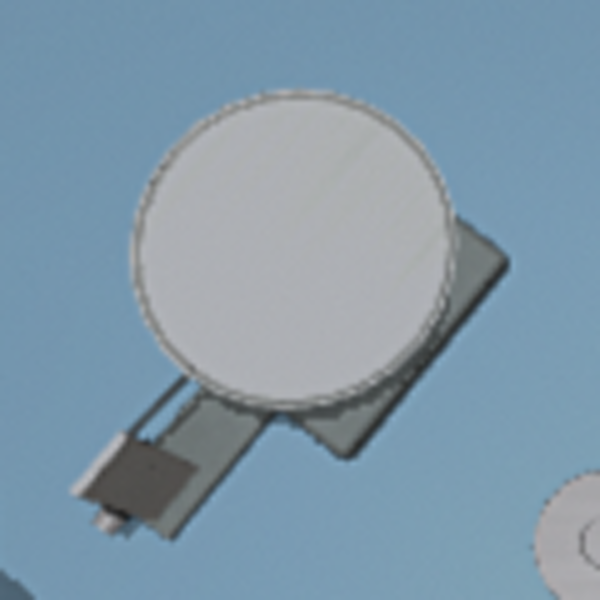

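```bash
python3 - <<'E'
from h import *
P=at('top',158.7,179.7,134); print('pan',P)
Ps=at('scene',290+420/8,55+475/8,134); print('pan scene approx',Ps)
# pointer line: c4 (140,435)->(185,378)
a=at('top',100+138/5,130+437/5,130);b=at('top',100+187/5,130+378/5,130);print(a,b)
d=(a-P)[:2];print('dir',np.degrees(np.arctan2(d[1],d[0])),np.linalg.norm(d),'ptr',np.degrees(np.arctan2((a-b)[1],(a-b)[0])))
for n,u,v in [('mag top',240+267/5,110+304/5),('hubA',353,169),('hubB',303,125.7)]:print(n,at('top',u,v,26),at('top',u,v,0))
for n,u,v in [('mag',180+290/5,190+246/5),('hubA',174.5,295),('hubB',180+443/5,190+500/5)]:print(n,at('scene',u,v,26))
E
python3 - <<'E'
import cv2,numpy as np
s=cv2.imread('pics/scene0.png');t=cv2.imread('pics/top0.png')
def c(im,x,y,w,h,k):return cv2.resize(im[y:y+h,x:x+w],None,fx=k,fy=k,interpolation=cv2.INTER_CUBIC)
f=lambda a:cv2.convertScaleAbs(a,alpha=1.4)
A=np.vstack([np.hstack([c(s,160,280,30,30,10),c(t,340,155,30,30,10)]),np.hstack([c(s,254,276,30,30,10),c(t,288,112,30,30,10)])])
cv2.imwrite('pics/d1.png',f(A))
cv2.imwrite('pics/d2.png',f(np.hstack([c(s,312,55,40,55,10),c(t,105,195,40,55,10)])))
E
```

```text
pan [498.42695392 313.32884968 134.        ]
pan scene approx [491.57447541 325.51894656 134.        ]
[383.89237923 402.47006263 130.        ] [419.57565063 374.9755009  130.        ]
dir 142.10670393451718 145.1355388821499 ptr 142.38514282896318
mag top [ 550.63174428 -106.11532366   26.        ] [ 556.61417584 -108.33792894    0.        ]
hubA [ 556.54083788 -303.36066899   26.        ] [ 562.62960369 -309.13270803    0.        ]
hubB [ 706.65961147 -141.28177012   26.        ] [ 715.44976748 -144.13719627    0.        ]
mag [ 550.77251199 -107.24010718   26.        ]
hubA [ 563.09965654 -305.93171424   26.        ]
hubB [ 697.06734914 -136.96259672   26.        ]
```

View pics/d1.png

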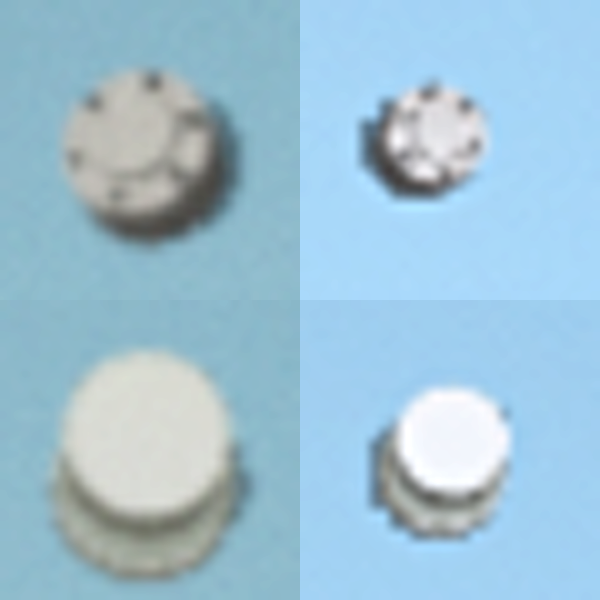

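View pics/d2.png

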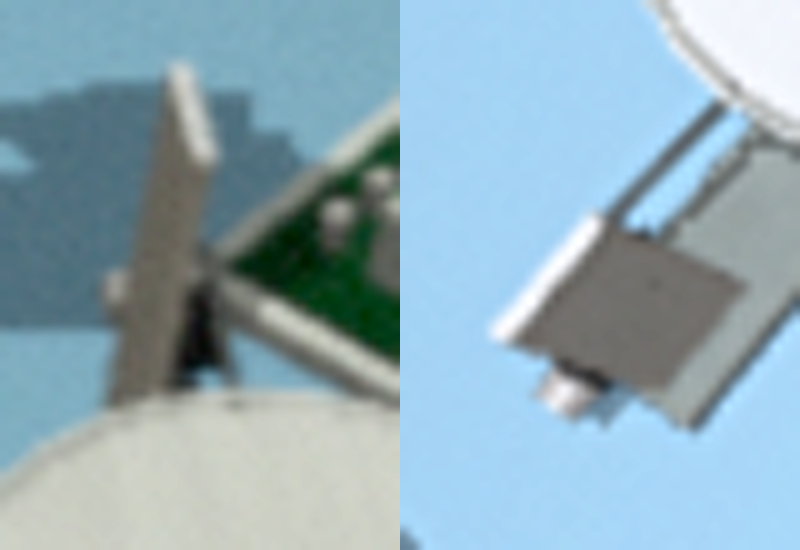

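```bash
python3 - <<'E'
from h import *
def tri(s,t):
    M=[]
    for n in('scene','top'):
        K,r,tt=cam(n);M.append(K@np.c_[cv2.Rodrigues(r)[0],tt])
    X=cv2.triangulatePoints(M[0],M[1],np.float64(s).reshape(2,1),np.float64(t).reshape(2,1));X=(X[:3]/X[3]).ravel()
    return X,proj('scene',X)[0]-s,proj('top',X)[0]-t
pan=np.array([497.5,315,130]);th=np.radians(52.1);R=np.array([[np.cos(th),-np.sin(th),0],[np.sin(th),np.cos(th),0],[0,0,1]])
for n,s,t in [('knob',(312+11.5,55+29.7),(122+.0,195+39)),('plate end far',(312+18,55+6.8),(105+9.6,195+33.2)),('plate near',(312+20.8,55+16),(105+19.8,195+22))]:
    X,e1,e2=tri(s,t);print(n,X,R.T@(X-pan),e1,e2)
for dz in(-20,-40,-60):
  print(dz,proj('scene',pan+R@[0,166,dz]),proj('top',pan+R@[0,166,dz]))
for x in range(-40,41,10):print(x,proj('scene',pan+R@[x,166,50])[0],proj('top',pan+R@[x,166,50])[0])
E
```

```text
knob [337.40688709 429.14490112  83.3023924 ] [ -8.27290506 196.44445092 -46.6976076 ] [ 0.63966408 -0.10057398] [0.32781699 0.30618747]
plate end far [346.58533326 424.25265725 176.97151745] [ -6.49511319 186.19665211  46.97151745] [ 0.23086325 -0.03547945] [0.11617476 0.1128743 ]
plate near [379.63870895 397.53683068 177.03164891] [ -7.27194725 143.70362254  47.03164891] [-0.27647174  0.04164655] [-0.13541398 -0.13262343]
-20 [[329.77381031  84.22450851]] [[124.34041215 223.9197022 ]]
-40 [[328.69639126  89.31042949]] [[126.20939732 224.62460471]]
-60 [[327.64958681  94.25183524]] [[128.0261066  225.30979095]]
-40 [320.25408286  65.62587766] [127.83751934 229.80942776]
-30 [323.64677278  65.51657421] [125.20899119 227.67214266]
-20 [327.03636993  65.4073704 ] [122.58540245 225.53887384]
-10 [330.42287853  65.29826609] [119.96673922 223.40961002]
0 [333.8063028   65.18926116] [117.35298764 221.2843399 ]
10 [337.18664696  65.08035545] [114.74413391 219.16305228]
20 [340.56391521  64.97154885] [112.14016426 217.04573596]
30 [343.93811174  64.8628412 ] [109.54106499 214.93237981]
40 [347.30924075  64.75423239] [106.94682246 212.82297272]
```

```bash
python3 - <<'E'
from h import *
for n in('scene','top'):
    K,r,t=cam(n);print(n,-cv2.Rodrigues(r)[0].T@t)
pan=np.array([497.5,315,130]);th=np.radians(52.1);R=np.array([[np.cos(th),-np.sin(th),0],[np.sin(th),np.cos(th),0],[0,0,1]])
im0=cv2.convertScaleAbs(cv2.imread('pics/scene0.png')[60:110,310:360],alpha=1.6)
out=[]
for dz in(None,-20,-40,-60):
    im=cv2.resize(im0,None,fx=8,fy=8,interpolation=cv2.INTER_CUBIC)
    if dz is not None:
      for z in(dz+21,dz+15,dz-15,dz-21):
        q=[pan+R@[x,y,z] for x,y in((-8,180),(8,180),(8,150),(-8,150))]
        q=((proj('scene',q)-[310,60]+.5)*8).astype(int);cv2.polylines(im,[q],True,(0,0,255) if abs(z-dz)<16 else (0,255,255),1)
    out.append(im)
cv2.imwrite('pics/e1.png',cv2.resize(np.vstack([np.hstack(out[:2]),np.hstack(out[2:])]),(600,600)))
E
```

```text
scene [ 886.98571    -345.12480044  859.80467077]
top [ 218.18244196   17.39692482 1470.84425456]
```

View pics/e1.png

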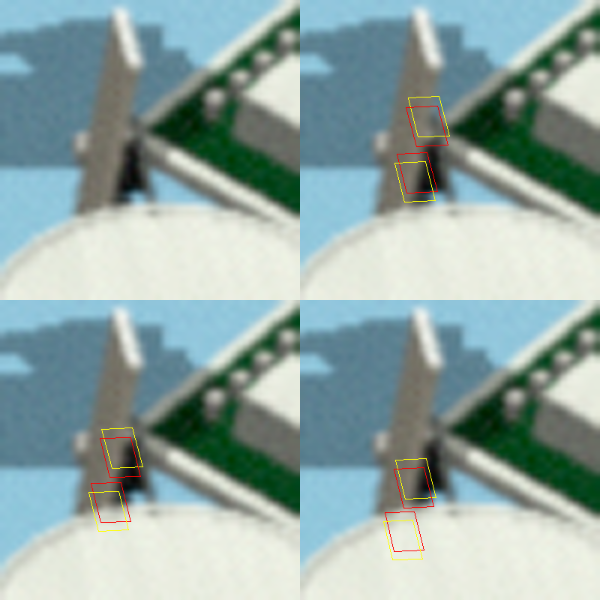

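```bash
python3 - <<'E'
from h import *
for n,box in(('top',(280,158,308,186)),('scene',(222,222,256,258))):
    im=cv2.imread(f'pics/{n}0.png');x0,y0,x1,y1=box
    c=im[y0:y1,x0:x1].astype(int);sat=c.max(2)-c.min(2);m=((sat<25)&(c.mean(2)>120)).astype(np.uint8)
    k,l,st,_=cv2.connectedComponentsWithStats(m);i=1+st[1:,4].argmax();ys,xs=np.where(l==i)
    p=np.array([at(n,x+x0,y+y0,26)[:2] for x,y in zip(xs,ys)],np.float32)
    r=cv2.minAreaRect(p);print(n,len(xs),r,cv2.boxPoints(r))
E
```

```text
top 145 ((550.0945434570312, -106.28114318847656), (28.440671920776367, 58.62826919555664), 82.9186019897461) [[ 519.251    -116.77918 ]
 [ 577.432    -124.00683 ]
 [ 580.9381    -95.783104]
 [ 522.7571    -88.55546 ]]
scene 206 ((548.6027221679688, -107.80477142333984), (27.330184936523438, 57.019752502441406), 84.35572052001953) [[ 518.8871  -118.59961]
 [ 575.6304  -124.20761]
 [ 578.31836  -97.00993]
 [ 521.5751   -91.40193]]
```

```bash
python3 -m jog '{"xyz":[[0.55,-1,0.2],[0.55,-1,0.2],[0.55,-1,0],[0.55,-1,0],[0.55,-1,0],[0.55,-1,0],[0.55,-1,0],[0.55,-1,0],[0.55,-1,0],[0.55,-1,0]],"angular":[[0,0,0.3],[0,0,0.3],[0,0,0.3],[0,0,0.3],[0,0,0.3],[0,0,0.3],[0,0,0.3],[0,0,0.3],[0,0,0.3],[0,0,0.3]]}' -0.3
python3 -m jog '{"xyz":[[0.55,-1,0],[0.55,-1,0],[0.55,-1,0],[0.55,-1,0],[0.55,-1,0],[0.55,-1,0],[0.55,-1,0],[0.55,-1,0],[0.55,-1,0],[0.55,-1,0]],"angular":[[0,0,0],[0,0,0],[0,0,0],[0,0,0],[0,0,0],[0,0,0],[0,0,0],[0,0,0],[0,0,0],[0,0,0]]}'
```

```text
time: 1.1
tool_pos: [338.5, 265.0, 230.6]
tcp_rot: [-3.137, 0.008, 1.452]
contact_force: [0.8, 0.6, 0.1]
grip_width: 59.9
time: 2.1
tool_pos: [449.9, 55.5, 228.0]
tcp_rot: [-3.13, 0.01, 1.453]
contact_force: [0.1, 0.4, -0.4]
grip_width: 59.6
```

```bash
python3 -m jog '{"xyz":[[0.6,-1,0],[0.6,-1,0],[0.6,-1,0],[0.6,-1,0],[0.6,-1,0],[0.6,-1,0],[0.6,-1,0],[0.6,-0.9,0],[0.2,0,-0.5],[0,0,-0.5]],"angular":[[0,0,0],[0,0,0],[0,0,0],[0,0,0],[0,0,0],[0,0,0],[0,0,0],[0,0,0],[0,0,0],[0,0,0]]}'
cat > st.py <<'E'
from plant import bot
from scipy.spatial.transform import Rotation as Ro
import numpy as np
o=bot.get_obs();R=Ro.from_euler('xyz',o['tcp_rot'])
z=R.apply([0,0,1]);x=R.apply([1,0,0])
print(o['time'],np.round(o['tool_pos'],1),'F',np.round(o['contact_force'],2),'grip',round(o['grip_width'],1),'yaw',np.degrees(o['tcp_rot'][2]),'fix tilt rows(6deg)',np.round(np.degrees(np.cross(z,[0,0,-1]))/6,3))
E
python3 st.py
```

```text
time: 3.1
tool_pos: [552.4, -111.7, 203.7]
tcp_rot: [-3.124, 0.009, 1.449]
contact_force: [-0.0, 0.4, 0.3]
grip_width: 59.8
3.1 [ 552.4 -111.7  203.7] F [-0.05  0.42  0.34] grip 59.8 yaw 83.02161050424817 fix tilt rows(6deg) [ 0.065 -0.173  0.   ]
```

```bash
python3 -m jog '{"xyz":[[-0.1,0.25,-1],[0,0,-1],[0,0,-1],[0,0,-1],[0,0,-1],[0,0,-1],[0,0,-1],[0,0,-0.8],[0,0,0],[0,0,0]],"angular":[[0.06,-0.17,0],[0,0,0],[0,0,0],[0,0,0],[0,0,0],[0,0,0],[0,0,0],[0,0,0],[0,0,0],[0,0,0]]}'
python3 st.py; python3 - <<'E'
from plant import capture
import cv2,numpy as np
s=capture('scene')[:,:,::-1];t=capture('top')[:,:,::-1]
c=lambda im,x,y:cv2.resize(im[y:y+100,x:x+80],None,fx=5,fy=5,interpolation=cv2.INTER_CUBIC)
cv2.imwrite('pics/f1.png',np.hstack([c(s,200,180),c(t,255,120)]))
E
```

```text
time: 4.1
tool_pos: [538.9, -93.8, 33.3]
tcp_rot: [-3.125, -0.005, 1.457]
contact_force: [0.4, -0.2, -0.1]
grip_width: 59.6
4.1 [538.9 -93.8  33.3] F [ 0.43 -0.18 -0.05] grip 59.6 yaw 83.46684201388682 fix tilt rows(6deg) [-0.069 -0.155 -0.   ]
```

View pics/f1.png

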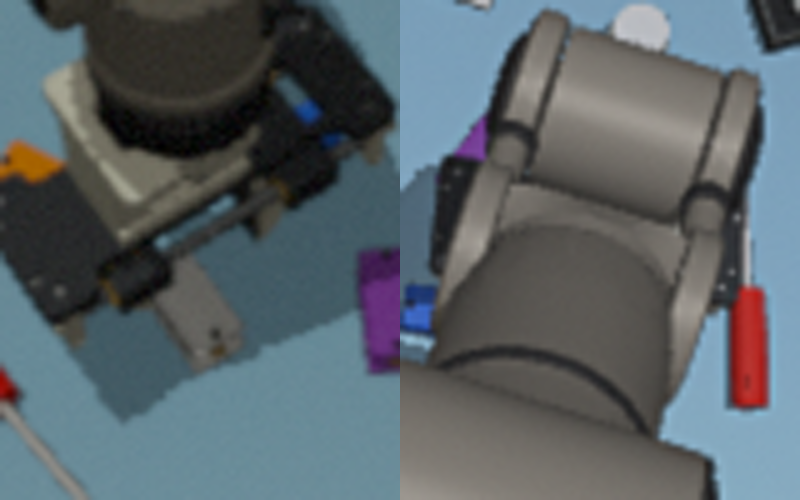

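```bash
python3 -m jog '{"xyz":[[0.55,-0.65,0],[0,0,0],[0,0,0]],"angular":[[-0.07,-0.15,0],[0,0,0],[0,0,0]]}'
python3 st.py
```

```text
time: 4.5
tool_pos: [552.9, -108.7, 36.3]
tcp_rot: [3.135, 0.002, 1.457]
contact_force: [0.1, 0.4, -1.3]
grip_width: 60.1
4.5 [ 552.9 -108.7   36.3] F [ 0.11  0.36 -1.26] grip 60.1 yaw 83.46776905838058 fix tilt rows(6deg) [0.027 0.063 0.   ]
```

Good (within 3 mm). Lowering gently.

```bash
python3 -m jog '{"xyz":[[-0.1,0.05,-0.3],[0,0,-0.4],[0,0,-0.4],[0,0,-0.3],[0,0,0]],"angular":[[0.02,0.06,0],[0,0,0],[0,0,0],[0,0,0],[0,0,0]]}'
python3 st.py
```

```text
time: 5.0
tool_pos: [550.3, -107.7, 5.8]
tcp_rot: [-3.141, 0.0, 1.456]
contact_force: [0.3, -0.9, -0.0]
grip_width: 59.8
5.0 [ 550.3 -107.7    5.8] F [ 0.27 -0.87 -0.04] grip 59.8 yaw 83.43096997852248 fix tilt rows(6deg) [ 0.003 -0.006  0.   ]
```

```bash
python3 -m jog '{"xyz":[[0,0,0],[0,0,0],[0,0,0],[0,0,0],[0,0,0],[0,0,0],[0,0,0]],"angular":[[0,0,0],[0,0,0],[0,0,0],[0,0,0],[0,0,0],[0,0,0],[0,0,0]]}' 1
python3 st.py
python3 -m jog '{"xyz":[[0,0,0.5],[0,0,1],[0,0,1],[0,0,1],[0,0,1],[0,0,1],[0,0,1],[0,0,1],[0,0,1],[0,0,0]],"angular":[[0,0,0],[0,0,0],[0,0,0],[0,0,0],[0,0,0],[0,0,0],[0,0,0],[0,0,0],[0,0,0],[0,0,0]]}'
python3 st.py
```

```text
time: 5.7
tool_pos: [550.3, -107.6, 5.7]
tcp_rot: [-3.141, 0.0, 1.456]
contact_force: [0.5, 0.1, -0.3]
grip_width: 29.9
5.7 [ 550.3 -107.6    5.7] F [ 0.5   0.07 -0.33] grip 29.9 yaw 83.44854956917078 fix tilt rows(6deg) [ 0.003 -0.007  0.   ]
time: 6.7
tool_pos: [547.8, -106.7, 187.3]
tcp_rot: [-3.14, 0.0, 1.456]
contact_force: [0.0, -0.1, -1.7]
grip_width: 29.6
6.7 [ 547.8 -106.7  187.3] F [ 0.   -0.14 -1.72] grip 29.6 yaw 83.45004013884713 fix tilt rows(6deg) [ 0.    -0.015  0.   ]
```

```bash
python3 -m jog '{"xyz":[[-0.1,1,0.4],[-0.1,1,0.4],[-0.1,1,0],[-0.1,1,0],[-0.1,1,0],[-0.1,1,0],[-0.1,1,0],[-0.1,1,0],[-0.1,1,0],[-0.1,1,0]],"angular":[[0,0,0],[0,0,0],[0,0,0],[0,0,0],[0,0,0],[0,0,0],[0,0,0],[0,0,0],[0,0,0],[0,0,0]]}'
python3 -m jog '{"xyz":[[-0.1,1,0],[-0.1,1,0],[-0.1,1,0],[-0.1,1,0],[-0.1,1,0],[-0.1,1,0],[-0.1,1,0],[-0.1,1,0],[-0.1,0.5,0],[0,0,0]],"angular":[[0,0,0],[0,0,0],[0,0,0],[0,0,0],[0,0,0],[0,0,0],[0,0,0],[0,0,0],[0,0,0],[0,0,0]]}'
python3 st.py
```

```text
time: 7.7
tool_pos: [521.2, 98.4, 196.3]
tcp_rot: [-3.128, 0.001, 1.451]
contact_force: [0.2, -0.1, -1.9]
grip_width: 29.4
time: 8.7
tool_pos: [495.3, 276.1, 186.5]
tcp_rot: [-3.113, 0.007, 1.454]
contact_force: [-0.2, -0.2, -2.7]
grip_width: 29.9
8.7 [495.3 276.1 186.5] F [-0.21 -0.18 -2.71] grip 29.9 yaw 83.30797299057326 fix tilt rows(6deg) [ 0.032 -0.28   0.   ]
```

```bash
python3 -m jog '{"xyz":[[0.2,0.8,0.2],[0.2,0.75,0],[0,0,0],[0,0,0]],"angular":[[0.03,-0.14,0],[0,-0.14,0],[0,0,0],[0,0,0]]}'
python3 st.py
python3 - <<'E'
from plant import capture
import cv2,numpy as np
s=capture('scene')[:,:,::-1]
cv2.imwrite('pics/g1.png',cv2.resize(s[30:180,260:420],None,fx=4,fy=4,interpolation=cv2.INTER_CUBIC))
E
```

```text
time: 9.1
tool_pos: [504.3, 308.0, 190.3]
tcp_rot: [3.139, 0.001, 1.453]
contact_force: [-0.5, -0.8, -2.0]
grip_width: 29.8
9.1 [504.3 308.  190.3] F [-0.54 -0.83 -2.05] grip 29.8 yaw 83.22593337760829 fix tilt rows(6deg) [0.008 0.02  0.   ]
```

View pics/g1.png

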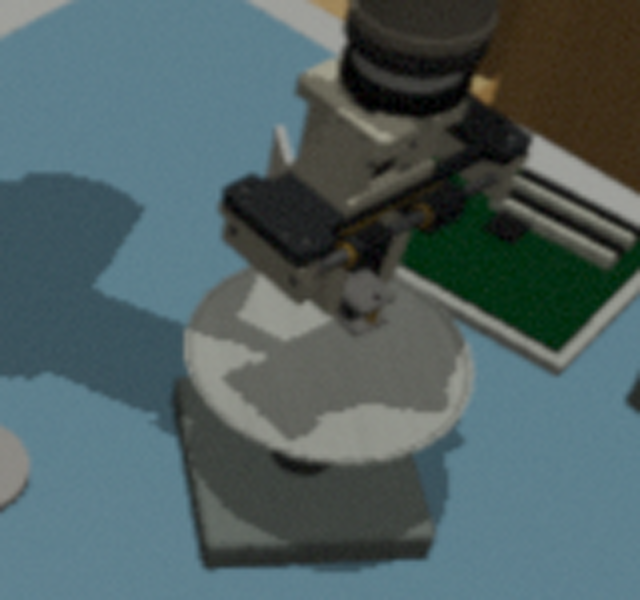

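```bash
python3 -m jog '{"xyz":[[0,0,-0.4],[0,0,-0.4],[0,0,-0.4],[0,0,-0.4],[0,0,-0.3],[0,0,-0.2],[0,0,-0.2],[0,0,-0.1],[0,0,0]],"angular":[[0,0,0],[0,0,0],[0,0,0],[0,0,0],[0,0,0],[0,0,0],[0,0,0],[0,0,0],[0,0,0]]}'
python3 st.py
```

```text
time: 10.05
tool_pos: [503.9, 305.9, 136.8]
tcp_rot: [-3.141, 0.002, 1.45]
contact_force: [-0.1, -0.3, -1.7]
grip_width: 29.7
10.05 [503.9 305.9 136.8] F [-0.13 -0.26 -1.73] grip 29.7 yaw 83.09688532124382 fix tilt rows(6deg) [ 0.02  -0.004  0.   ]
```

```bash
python3 -m jog '{"xyz":[[0,0,-0.2],[0,0,-0.2],[0,0,-0.2],[0,0,-0.2],[0,0,-0.2],[0,0,-0.2],[0,0,-0.2],[0,0,-0.2],[0,0,0],[0,0,0]],"angular":[[0,0,0],[0,0,0],[0,0,0],[0,0,0],[0,0,0],[0,0,0],[0,0,0],[0,0,0],[0,0,0],[0,0,0]]}'
python3 st.py
python3 - <<'E'
from plant import capture
import cv2,numpy as np
s=capture('scene')[:,:,::-1]
cv2.imwrite('pics/g2.png',cv2.resize(s[30:180,260:420],None,fx=4,fy=4,interpolation=cv2.INTER_CUBIC))
E
```

```text
time: 11.05
tool_pos: [504.4, 306.2, 103.2]
tcp_rot: [3.14, 0.001, 1.451]
contact_force: [0.8, -0.2, -1.2]
grip_width: 30.2
11.05 [504.4 306.2 103.2] F [ 0.78 -0.17 -1.15] grip 30.2 yaw 83.10810479921817 fix tilt rows(6deg) [0.013 0.014 0.   ]
```

View pics/g2.png

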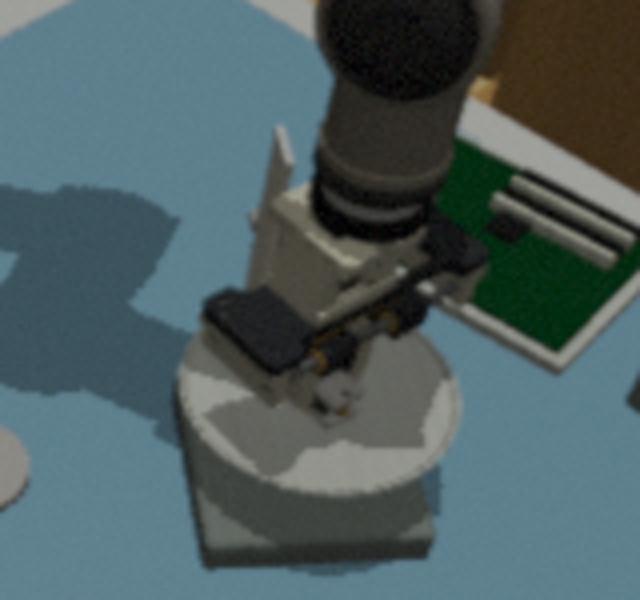

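```bash
python3 -m jog '{"xyz":[[0,0,-0.12],[0,0,-0.12],[0,0,-0.08],[0,0,0],[0,0,0]],"angular":[[0,0,0],[0,0,0],[0,0,0],[0,0,0],[0,0,0]]}'
python3 st.py
```

```text
time: 11.6
tool_pos: [504.6, 306.3, 96.8]
tcp_rot: [3.139, 0.001, 1.451]
contact_force: [-0.2, -0.1, 0.0]
grip_width: 29.8
11.6 [504.6 306.3  96.8] F [-0.19 -0.08  0.04] grip 29.8 yaw 83.10816267697645 fix tilt rows(6deg) [0.009 0.022 0.   ]
```

Wrist load is now zero: the pan carries the block. Opening and rising.

```bash
python3 -m jog '{"xyz":[[0,0,0],[0,0,0],[0,0,0],[0,0,0],[0,0,0.1],[0,0,0.2],[0,0,0.3],[0,0,0.5],[0,0,0.5],[0,0,0.5]],"angular":[[0,0,0],[0,0,0],[0,0,0],[0,0,0],[0,0,0],[0,0,0],[0,0,0],[0,0,0],[0,0,0],[0,0,0]]}' -0.2
python3 -m jog '{"xyz":[[0,0,0.8],[0,0,1],[0,0,1],[0,0,1],[0,-1,0.8],[0,-1,0],[0,-1,0],[0,-1,0],[0,-1,0],[0,-1,0]],"angular":[[0,0,0],[0,0,0],[0,0,0],[0,0,0],[0,0,0],[0,0,0],[0,0,0],[0,0,0],[0,0,0],[0,0,0]]}'
python3 -m jog '{"xyz":[[0,-1,0],[0,-1,0],[0,-1,0],[0,-1,0],[0,-1,0],[0,-1,0],[0,0,0],[0,0,0],[0,0,0],[0,0,0]],"angular":[[0,0,0],[0,0,0],[0,0,0],[0,0,0],[0,0,0],[0,0,0],[0,0,0],[0,0,0],[0,0,0],[0,0,0]]}'
python3 - <<'E'
from plant import capture
import cv2,numpy as np
s=capture('scene')[:,:,::-1];cv2.imwrite('pics/s5.png',s)
t=capture('top')[:,:,::-1];cv2.imwrite('pics/t5.png',t)
f=lambda a:cv2.convertScaleAbs(a,alpha=1.3)
cv2.imwrite('pics/h1.png',f(np.hstack([cv2.resize(s[55:185,290:390],None,fx=4,fy=4,interpolation=cv2.INTER_CUBIC),cv2.resize(t[130:260,100:200],None,fx=4,fy=4,interpolation=cv2.INTER_CUBIC)])))
cv2.imwrite('pics/h2.png',f(cv2.resize(s[60:110,310:360],None,fx=12,fy=12,interpolation=cv2.INTER_CUBIC)))
E
```

```text
time: 12.6
tool_pos: [504.9, 306.4, 142.1]
tcp_rot: [3.139, 0.0, 1.45]
contact_force: [0.2, 0.3, 0.2]
grip_width: 55.3
time: 13.6
tool_pos: [505.2, 185.3, 250.1]
tcp_rot: [3.126, -0.006, 1.455]
contact_force: [0.0, 0.8, 0.3]
grip_width: 54.9
time: 14.6
tool_pos: [505.0, 59.8, 258.9]
tcp_rot: [3.116, -0.008, 1.453]
contact_force: [-0.3, 0.2, 0.2]
grip_width: 55.0
```

View pics/h1.png

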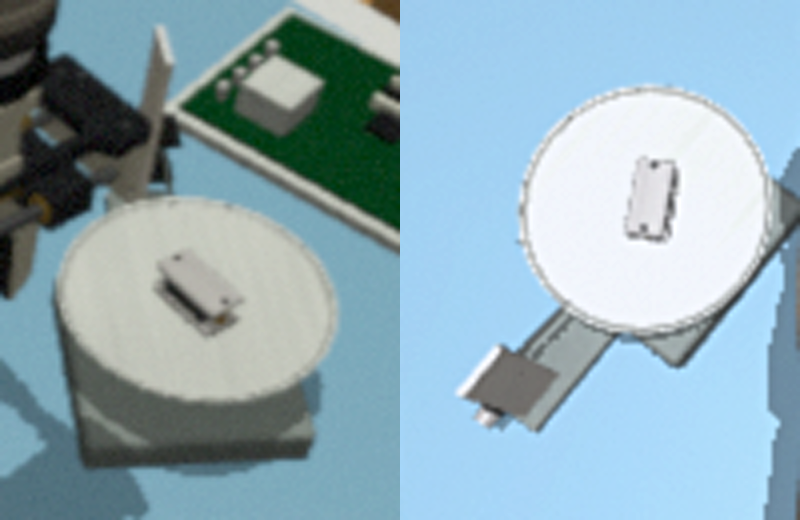

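View pics/h2.png

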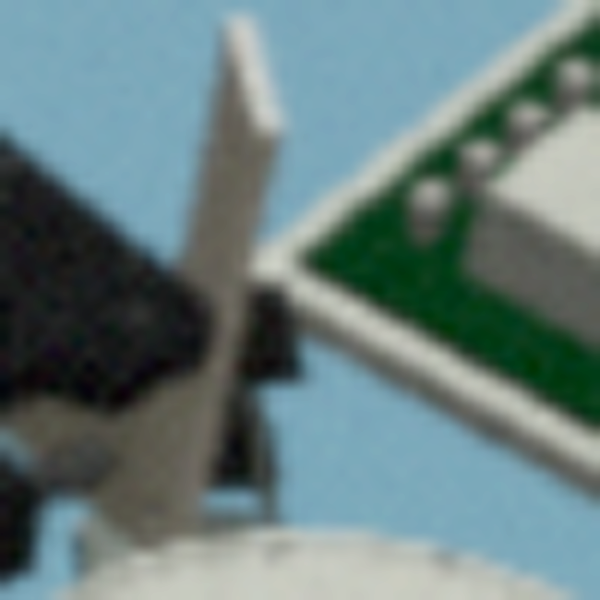

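```bash
python3 -m jog '{"xyz":[[0,-1,0],[0,-1,0],[0,-1,0],[0,-1,0],[0,-1,0],[0,-1,0],[0,-1,0],[0,-1,0],[0,-1,0],[0,-1,0]],"angular":[[0,0,0],[0,0,0],[0,0,0],[0,0,0],[0,0,0],[0,0,0],[0,0,0],[0,0,0],[0,0,0],[0,0,0]]}'
python3 -m jog '{"xyz":[[0,-1,0],[0,-1,0],[0,-1,0],[0,-1,0],[0,0,0],[0,0,0]],"angular":[[0,0,0],[0,0,0],[0,0,0],[0,0,0],[0,0,0],[0,0,0]]}'
python3 - <<'E'
from plant import capture
from h import *
s=capture('scene')[:,:,::-1];cv2.imwrite('pics/s6.png',s)
pan0=np.array([497.5,315,130]);th=np.radians(52.1);R=np.array([[np.cos(th),-np.sin(th),0],[np.sin(th),np.cos(th),0],[0,0,1]])
im0=cv2.convertScaleAbs(s[60:110,310:360],alpha=1.6)
a=cv2.resize(im0,None,fx=8,fy=8,interpolation=cv2.INTER_CUBIC);b=a.copy()
P=lambda q:((proj('scene',[pan0+R@np.array(v,float) for v in q])-[310,60]+.5)*8).astype(int)
for dz,c in((-36,(0,255,255)),(-42,(0,0,255))):
  for z in(dz+21,dz+15,dz-15,dz-21):cv2.polylines(b,[P([(-4,188,z),(12,188,z),(12,144,z),(-4,144,z)])],True,c,1)
cv2.polylines(b,[P([(0,100,-40),(0,166,-40)])],False,(255,0,255),1)
cv2.polylines(b,[P([(-7,144,50),(-7,188,50)])],False,(0,255,0),1)
cv2.imwrite('pics/i1.png',np.hstack([a,b]))
E
```

```text
time: 15.7
tool_pos: [505.0, -140.1, 258.0]
tcp_rot: [3.118, -0.01, 1.466]
contact_force: [0.4, 0.7, 0.7]
grip_width: 55.0
time: 16.3
tool_pos: [505.5, -222.7, 256.9]
tcp_rot: [3.12, -0.011, 1.467]
contact_force: [0.3, 0.2, -0.1]
grip_width: 55.2
```

View pics/i1.png

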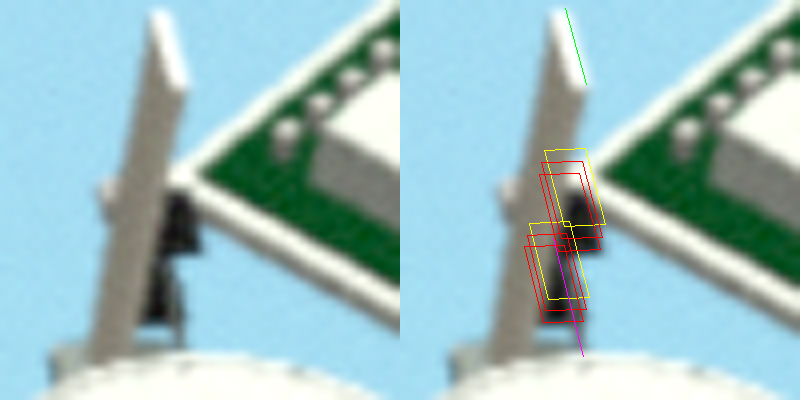

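The picture shows the block flat on the pan. The clip's lips appear as two dark blocks: crop (180,220) for the upper and (158,290) for the lower. The pointer at about (178,270) runs in between them. An overlay of the clip model puts the gap about 42 mm below the empty floor. The pan has sunk about 40 mm, and the clip's knob is at the same pixel as at the start. The job is ready to hand in.

```bash
python3 st.py; python3 - <<'E'
from plant import bot
print(bot.close_job())
E
```

```text
16.35 [ 505.6 -222.6  256.9] F [-0.3  -0.12  0.14] grip 55.2 yaw 84.06419500540098 fix tilt rows(6deg) [-0.082  0.218  0.   ]
the job is handed in; nothing more can be done
None
```

I loaded the scale with the magnet block alone (the bare-steel one, not a coloured look-alike) and handed the job in at 16.35 s of the 64 s allowed. No verdict is reported, so the result rests on my own checks.

- **Choice of load:** before the move, the clip's gap measured about 37–44 mm below the empty pan's floor. The magnet block alone sinks the pan 40 mm, so the hub was not needed.
- **Placing:** I lowered the block onto the pan and kept going down with it until the wrist carried no load, then opened the fingers and withdrew. From the tool height, the pan floor then stood at about 91 mm.
- **Last checks:** the final picture shows the block flat on the pan and the pointer between the two lips. The gap is about 42 mm below the empty floor, so the pointer is roughly 2–4 mm from its middle, against 15 mm allowed. The clip's knob is at its starting pixel position to within half a pixel, and the gripper was clear of everything.
- **What disagreed:** the two cameras put the pan centre about 14 mm apart by eye. Triangulated heights on the plate also read about 3 mm low. Neither affects which piece was needed.

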